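Shift the propeller rig into third

TASK

Put the propeller test rig's gearbox into third gear: with your fingertips, push the orange gear lever out to the neutral cross-passage of its H-shaped gate, across to the right-hand column, then forward (towards the propeller) until it is fully home in the slot with the red mark. Only push the lever, do not pull its knob up, never run it back into fourth, and leave the loose things around it where they are. Finish clear of everything.

Things in the scene. Friction and masses are not known exactly. Their poses are not given: they have to be found in the camera images.
- gearbox: Grey gearbox bolted down: housing 180 (x) x 200 (y) x 70 mm high on a 210 x 230 x 8 mm base plate. Origin: centre of its underside, on the table; z up. Its +x is 'forward', away from the robot towards the wooden propeller on its far face (level blades +/-110 mm in y, x +125 mm, up to 60 mm high); +y is 'left'. Turned about z by up to 0.4 rad. The gate is centred on top.
- gate (a point): Centre of the aluminium gate plate's top (93 mm up, 110 x 110 mm, blue rim), axes as the gearbox. H opening: columns at y +22 (left) and -22 mm (right), 14 mm wide, to x +/-31 mm, joined by a neutral passage at x = 0, 18 mm wide. First = left forward, second = left back, third = right forward (small red mark), fourth = right back. The tongues between slots are solid, corners rounded.
- knob_mid (a point): Centre of the orange lever knob, a block 34 x 34 x 42 mm, edges rounded, square to the gearbox when upright, 185 mm above the table then. At the columns it is about 50 mm left or right, at the slot ends 52 mm forward or back and 165 to 175 mm up. Its z axis runs up along the 10 mm stem. It stays where it is left; about 3 N moves it. Starts anywhere along the left column.
- pivot (a point): Pivot of the lever inside the gearbox, on its axis, 20 mm above the table, axes as the gearbox. The knob centre, 165 mm from it, lies from it at x = 0.165 cos(across) sin(fore), y = -0.165 sin(across), z = 0.165 cos(across) cos(fore) (m, gearbox axes).
- fore (a joint): Lean of the lever forward (+) or back (-) along the gearbox x axis, rad: 0 in the neutral passage, +0.335 at the forward slot ends, -0.335 at the back ones. The lever can cross between the columns only while within about +/-0.06 of 0 (the rounded tongue corners guide it in from about +/-0.12).
- across (a joint): Lean of the lever to the right (+, towards gearbox -y) or left (-), rad: -0.309 in the left column (start), 0 mid-passage, +0.309 in the right column. The columns leave about +/-0.03 of play.
- knob (a joint): Lift of the knob along the stem, m: 0 down (a spring holds it down with 8 N), up to 0.015 when pulled up; it must stay down.
- spinner: Bystander: small red spinner cone, 28 mm diameter, 36 mm high, standing on the gearbox housing along its robot-side edge (its tip 106 mm above the table); origin at the centre of its underside.
- motor: Bystander: dark brushless motor, 42 mm diameter, 54 mm high with its shaft, standing on the table to the left or right of the gearbox; origin under its centre.
- tape: Bystander: yellow roll of tape, 72 mm outer diameter, 19 mm high, flat on the table on the other side of the gearbox; origin under its centre.
- jar: Bystander: small glass jar with a blue cap, 52 mm diameter, 65 mm high, on the table beyond the propeller; origin under its centre.
- driver: Bystander: green-handled screwdriver lying on the table, well to one side; origin under its middle.
- meter: Bystander: red hand-held meter 130 x 70 x 34 mm lying on the table, well to one side; origin under its centre.

How it is judged:
By the outcome, as a careful person would: the job done as asked, in the order asked, and still so for the second after the job is handed in, with the robot touching nothing.
It also fails if it takes over 64 s, if anything falls off the work surface, if the arm or the gripper's body presses on something with over 40 N, if the wrist force passes 120 N, or if a joint passes its speed limit or range.

ROBOT

A 7-joint arm with a two-finger parallel gripper is mounted at the origin on the work surface. World frame = base frame: x ahead of the robot, y to its left, z up, the work surface at z = 0. Lengths are in m, angles in rad, forces in N, time in s.
With the tool pointing down it reaches from about 0.4 to 0.85 m from the base axis. Payload 10.4 kg.
Tool frame: the origin (TCP) lies midway between the tips of the shut fingers; the grasp point (between the pads) lies 19 mm behind it; z points along the fingers, y is the line along which they close (so a half turn about z gives the same grasp; the last joint's range is limited). The gripper opens to 87 mm and grips with 3 to 60 N. Pads are 19 mm wide; open, the fingers measure 117 mm over their backs; the gripper's body (75 mm by 190 mm) begins 51 mm behind the grasp point.
Start: joints at [-1.222, 0.332, -0.065, 1.46, 0.022, 1.35, -0.088], TCP at [0.227, 0.582, 0.223] pointing down, gripper open.
Joint ranges: [-2.6, 2.6], [-0.5, 2.12], [-1.47, 1.34], [0.16, 2.42], [-1.27, 4.41], [0.06, 2.06], [-2.6, 2.6]. Speed limits (rad/s): [2.22, 2.22, 2.79, 2.79, 3.14, 3.14, 3.14].

INTERFACE

Orientations are given as a unit quaternion [x, y, z, w].
In Python, from bench import r gives the robot as it stands.
- The arm moves only by the tool arm_command, never from a script. Its argument "moves" is one flat list of numbers, 4 for each row, row after row: the shift along the tool's x, y, z in cm, then the turn about the tool's z in degrees. A call has 1 to 12 rows; each row shifts and turns the commanded pose from where the row before left it, along the tool's axes as they then stand; what a row does not reach is not made up. A row lasts 1/12 s, in which the tool goes at most 41.7 mm and 7.16 degrees, less where a joint would pass 70% of its speed; a pose out of reach is approached as far as the arm can. A call with a gripper value outside its range is refused whole. "fingers" is the opening in per cent of the stroke, from 0 (shut) to 100 (fully open), set as the call begins (left out, the last holds). The fingers move at their own pace and stop on an object; "squeeze" is the grip in N (left out, the last holds). Time passes only in rows, so rows that do not move let the fingers close. It gives the time, the measured TCP pose, the force, the opening and the grip force at its end, in the units of the state.
- r.read_state(): the state, without advancing time (a new reading comes with each control period).
- r.camera(name): name is "scene" or "top" or "wrist"; returns the picture (420x560x3 uint8, red, green, blue); there is no depth.
- r.camera_info(name): a dict with "fx", "fy", "cx", "cy" (pixels), "origin" and "attitude" of the camera in the world. Camera axes: x right, y up, looking along -z (the intrinsics and any distortion apply to the point x, -y, -z); pixel columns grow to the right and rows downward; lengths in m; the calibration is good to about 2 mm. The wrist camera is an equidistant fisheye: a pixel r from the principal point sees the ray r / f radians off the axis. A picture is of the moment at which its call begins: read the wrist's pose just before it. camera_info takes no time and is no camera call; for the wrist camera it gives the pose at the moment of the call.
- r.close_job(): hands the job in; it is judged then, once.
The state is a dict: "time": time; "joint_positions": joint angles; "joint_vel": joint speeds; "joint_torque": joint torques, N m; "ee_pos": TCP position; "eef_rot": TCP orientation; "ft_force": force on the tool from outside, world axes, zero at the start; "torque": the same for the moment, N m; "width": finger opening in m; "grip_force": force on a finger pad.
Only numpy, scipy, OpenCV 4.12 (cv2) and the standard library are available. Lean on these libraries where they do the work, as an engineer would, in place of code of your own. Each camera call takes 0.05 s, during which the arm holds its last target. There are 200 camera calls.

## Working session

There is one attempt and no reset: what is moved stays moved. The work goes in short steps, Python scripts to look and compute and a tool call to move; the robot and the scene stay as the last step left them, time stands still between calls to the robot, and variables do not carry over. Pictures are saved under pics/ and viewed, at most 10 in all, crops included, and the job is handed in when it is done.

Besides the shell and the picture viewer there is one more tool, called after "Emit:" as name(argument=value, ...) on one line, values as JSON. arm_command: Moves the arm, as the interface text tells. Its arguments: {"type":"object","properties":{"moves":{"type":"array"},"fingers":{"type":"number"},"squeeze":{"type":"number"}},"required":["moves"]}

```bash
mkdir -p pics; python3 - <<'E'
from bench import r
import cv2
s=r.read_state();print({k:s[k] for k in('time','ee_pos','eef_rot','width')})
for n in('scene','top'):
    print(n,r.camera_info(n)); cv2.imwrite(f'pics/{n}0.png',r.camera(n)[:,:,::-1])
E
```

```text
{'time': 0.0, 'ee_pos': array([0.22692716, 0.58191713, 0.22173255]), 'eef_rot': array([ 1.84826333e-01,  9.82770928e-01, -7.22117841e-04, -9.49068817e-05]), 'width': 0.08722332187584415}
scene {'fx': 443.0346840595766, 'fy': 443.0346840595766, 'cx': 278.33656243646243, 'cy': 208.88164652739152, 'origin': array([ 1.39824555, -0.19013108,  1.07471232]), 'attitude': array([0.27007239, 0.21308735, 0.57745015, 0.74040935])}
top {'fx': 396.84172790850334, 'fy': 396.84172790850334, 'cx': 283.0817104379839, 'cy': 212.99799934097575, 'origin': array([0.49450367, 0.01081522, 1.25137008]), 'attitude': array([ 0.03527015, -0.03883653, -0.70509418,  0.70717038])}
```

View pics/scene0.png

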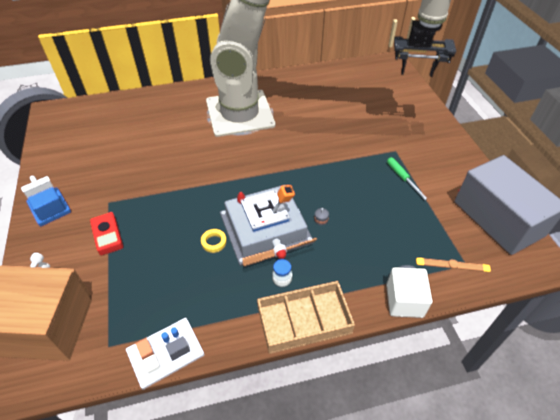

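View pics/top0.png

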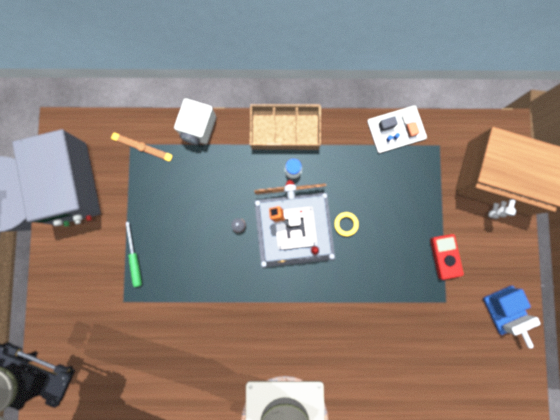

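The scene picture shows the gearbox at about (265,222), the orange knob at (287,193), spinner (241,197), motor (322,215), tape (213,240) and jar (283,272). In the top picture the gearbox is at about (295,228) and the knob at (276,213), forward-left. Next I'll enlarge both and measure.

```bash
cat > h.py <<'E'
import numpy as np, cv2
from scipy.spatial.transform import Rotation as R
from bench import r
def ray(n,u,v):
    c=r.camera_info(n); d=np.array([(u-c['cx'])/c['fx'],-(v-c['cy'])/c['fy'],-1.])
    return np.array(c['origin']),R.from_quat(c['attitude']).apply(d)
def plane(n,u,v,z):
    o,d=ray(n,u,v); return o+d*(z-o[2])/d[2]
def tri(a,b):
    (o1,d1),(o2,d2)=ray('top',*a),ray('scene',*b)
    t=np.linalg.lstsq(np.c_[d1,-d2],o2-o1,rcond=None)[0]
    p,q=o1+t[0]*d1,o2+t[1]*d2; return (p+q)/2,np.linalg.norm(p-q)
def orange(im,box):
    x0,y0,x1,y1=box; h=cv2.cvtColor(im,cv2.COLOR_RGB2HSV)
    m=cv2.inRange(h,(6,170,120),(17,255,255)); k=np.zeros_like(m); k[y0:y1,x0:x1]=m[y0:y1,x0:x1]
    n,l,s,c=cv2.connectedComponentsWithStats(k); i=1+np.argmax(s[1:,4]); return c[i],s[i]
TB,SB=(255,190,330,265),(240,170,315,235)
def knob():
    a,sa=orange(r.camera('top'),TB); b,sb=orange(r.camera('scene'),SB)
    return a,b,sa,sb,tri(a,b)
E
python3 - <<'E'
from h import *
print(knob())
t=cv2.imread('pics/top0.png')[175:275,235:365]; s=cv2.imread('pics/scene0.png')[170:290,195:340]
cv2.imwrite('pics/t1.png',cv2.resize(t,None,fx=6,fy=6,interpolation=cv2.INTER_CUBIC))
cv2.imwrite('pics/s1.png',cv2.resize(s,None,fx=5,fy=5,interpolation=cv2.INTER_CUBIC))
E
```

```text
(array([278.41935484, 216.83870968]), array([284.31746032, 195.28571429]), array([273, 210,  10,  10,  31], dtype=int32), array([278, 188,  16,  14, 126], dtype=int32), (array([0.59947224, 0.02063624, 0.15715545]), np.float64(0.00474333905554721)))
```

View pics/t1.png

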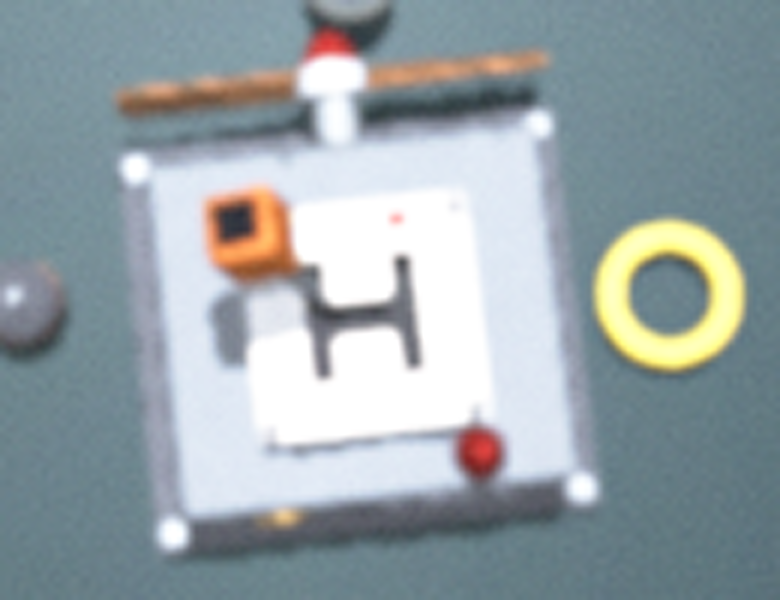

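View pics/s1.png

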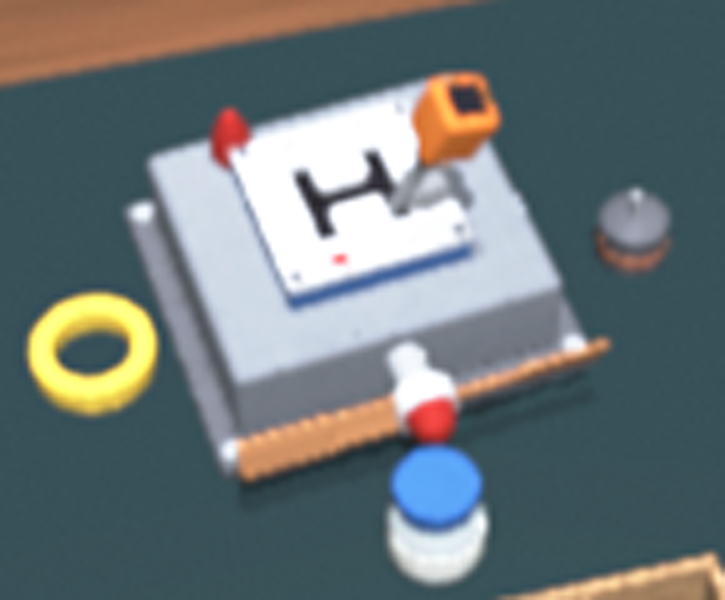

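The enlarged top view shows base bolts at crop (135,168), (540,125), (582,488) and (173,535). The H has its right column at (402,258)–(415,365), the red mark at (396,218), and the knob's black cap at (235,222). The scene crop has the cap at (467,98), and the knob looks to be in first (left forward).

```bash
cat >> h.py <<'E'
T=lambda u,v:(235+(u+.5)/6-.5,175+(v+.5)/6-.5)
S=lambda u,v:(195+(u+.5)/5-.5,170+(v+.5)/5-.5)
E
python3 - <<'E'
from h import *
b=[plane('top',*T(*p),.012)[:2] for p in((135,168),(540,125),(582,488),(173,535))]
print('bolts',np.round(b,4),'mean',np.mean(b,0),[np.linalg.norm(b[i]-b[(i+1)%4]) for i in range(4)])
c=np.mean(b,0); f=(b[0]+b[1]-b[2]-b[3]); l=(b[0]+b[3]-b[1]-b[2]); print('yaw',np.arctan2(f[1],f[0]),np.arctan2(-l[0],l[1]))
y=(np.arctan2(f[1],f[0])+np.arctan2(-l[0],l[1]))/2
sb=[plane('scene',*S(*p),.012)[:2] for p in((142,212),(232,452),(573,342))]
print('scene bolts',np.round(sb,4),'mid diag',(sb[0]+sb[2])/2)
M=np.array([[np.cos(y),np.sin(y)],[-np.sin(y),np.cos(y)]])
for n,p,z in(('Rtop',(402,258),.093),('Rbot',(415,365),.093),('Lbot',(325,375),.093),('red',(396,218),.093),('spinner',(480,450),.09),('gateLR',(488,425),.093),('gateLL',(262,445),.093),('gateTR',(462,190),.093)):
    w=plane('top',*T(*p),z); print(n,w.round(4),'gb',(M@(w[:2]-c)).round(4))
k,e=tri(T(235,222),S(467,98)); print('cap',k,e,'gb',M@(k[:2]-c))
E
```

```text
bolts [[ 0.6576  0.0867]
 [ 0.6812 -0.1261]
 [ 0.4913 -0.1463]
 [ 0.4667  0.0652]] mean [ 0.57420239 -0.03014196] [np.float64(0.21409262346442895), np.float64(0.19089818566906303), np.float64(0.21298743302050085), np.float64(0.19218875242355468)]
yaw 0.10886104599570408 0.11313064933617023
scene bolts [[ 0.4946 -0.1467]
 [ 0.6845 -0.1261]
 [ 0.6574  0.0856]] mid diag [ 0.57599952 -0.03057862]
Rtop [ 0.6031 -0.0492  0.093 ] gb [ 0.0266 -0.0221]
Rbot [ 0.5508 -0.0554  0.093 ] gb [-0.026  -0.0225]
Lbot [ 0.5458 -0.0116  0.093 ] gb [-0.0261  0.0216]
red [ 0.6227 -0.0463  0.093 ] gb [ 0.0464 -0.0214]
spinner [ 0.5098 -0.087   0.09  ] gb [-0.0703 -0.0494]
gateLR [ 0.5218 -0.0907  0.093 ] gb [-0.0588 -0.0544]
gateLL [0.5119 0.0189 0.093 ] gb [-0.0565  0.0556]
gateTR [ 0.6366 -0.0787  0.093 ] gb [ 0.0567 -0.0551]
cap [0.60987859 0.03060416 0.19046158] 0.00021389651010615476 gb [0.0421854  0.05642052]
```

Gearbox centre is (0.575, -0.030) with yaw 0.111. The knob's fore lean is about 0.24 and its across lean about -0.30, so it is in first, partly in. H columns (±22 mm) and cap height both check out. I'll shut the fingers, turn square to the gearbox (tool x = gearbox back, tool y = gearbox left) and travel across.

Emit:
arm_command(moves=[0, 0, -1, -7, 0, 0, -1, -7, 0, 0, -1, -7, 0, 0, -1, -6.7, -1.5, -2.4, 0, 0, -1.5, -2.4, 0, 0, -1.5, -2.4, 0, 0, -1.5, -2.4, 0, 0, -1.5, -2.4, 0, 0, -1.5, -2.4, 0, 0, -1.5, -2.4, 0, 0, -1.5, -2.4, 0, 0], fingers=0)

```text
time: 1.2
ee_pos: [0.3683, 0.4036, 0.2625]
eef_rot: [-0.056, 0.998, 0.0, -0.0]
ft_force: [-0.6, 0.1, 0.3]
width: 0.0148
grip_force: 0.0
```

Emit:
arm_command(moves=[-1.5, -2.4, 0, 0, -1.5, -2.4, 0, 0, -1.5, -2.4, 0, 0, -1.5, -2.4, 0, 0, -1.5, -2.4, 0, 0, -1.5, -2.4, 0, 0, -1.5, -2.4, 0, 0, -1.5, -2.4, 0, 0, -1.5, -2.4, 0, 0, -1.5, -2.4, 0, 0, 0, 0, 0, 0, 0, 0, 0, 0])

```text
time: 2.2
ee_pos: [0.5442, 0.1814, 0.2623]
eef_rot: [-0.054, 0.999, -0.0, -0.0]
ft_force: [0.5, 0.9, -0.9]
width: 0.0006
grip_force: 0.0
```

```bash
cat >> h.py <<'E'
def st():
    s=r.read_state(); y=.111; M=np.array([[np.cos(y),np.sin(y)],[-np.sin(y),np.cos(y)]])
    g=lambda v:(M@np.array(v)[:2])
    a=R.from_quat(s['eef_rot']).as_matrix(); ty=g(a[:,1])
    print('t',s['time'],'gb cm',(g(s['ee_pos'][:2]-np.array([.575,-.03]))*100).round(2),'z',round(s['ee_pos'][2]*100,2),'y-axis off deg',np.degrees(np.arctan2(-ty[0],ty[1])).round(2),'tilt',a[:2,2].round(3),'F gb',g(s['ft_force']).round(1),s['ft_force'][2].round(1),'w',s['width'])
E
python3 -c "from h import *;st()"
```

```text
t 2.2 gb cm [-0.72 21.35] z 26.23 y-axis off deg -0.15 tilt [-0.    -0.001] F gb [0.6 0.9] -0.9 w 0.0005793021227301152
```

Emit:
arm_command(moves=[-2, -2, 0, 0, -2, -2, 0, 0, -2, -2, 0, 0, -2, -2, 0, 0, -2, -2.5, 0, 0, -0.2, -3, 0, 0, 0, -2.8, 0, 0, 0, 0, 0, 0, 0, 0, 2, 0, 0, 0, 2, 0, 0, 0, 2, 0, 0, 0, 0, 0])

```text
time: 3.2
ee_pos: [0.6607, 0.0343, 0.1981]
eef_rot: [-0.057, 0.998, 0.0, -0.003]
ft_force: [-1.2, 0.6, -1.5]
width: 0.0004
grip_force: 0.0
```

Emit:
arm_command(moves=[0, 0, 2, 0, 0, 0, 2, 0, 0, 0, 1, 0, 0, 0, 0, 0, 0, 0, 0, 0])

```text
time: 3.62
ee_pos: [0.6631, 0.0331, 0.1533]
eef_rot: [-0.056, 0.998, 0.0, -0.0]
ft_force: [-0.2, 0.6, 0.8]
width: 0.0006
grip_force: 0.0
```

```bash
python3 -c "
from h import *;st()
t=r.camera('top')[175:275,235:365,::-1];cv2.imwrite('pics/t2.png',cv2.resize(t,None,fx=4,fy=4))
s=r.camera('scene')[150:290,195:340,::-1];cv2.imwrite('pics/s2.png',cv2.resize(s,None,fx=4,fy=4))"
```

```text
t 3.6167 gb cm [9.45 5.3 ] z 15.33 y-axis off deg 0.08 tilt [-0.  0.] F gb [-0.1  0.6] 0.8 w 0.0005786680303871839
```

View pics/s2.png

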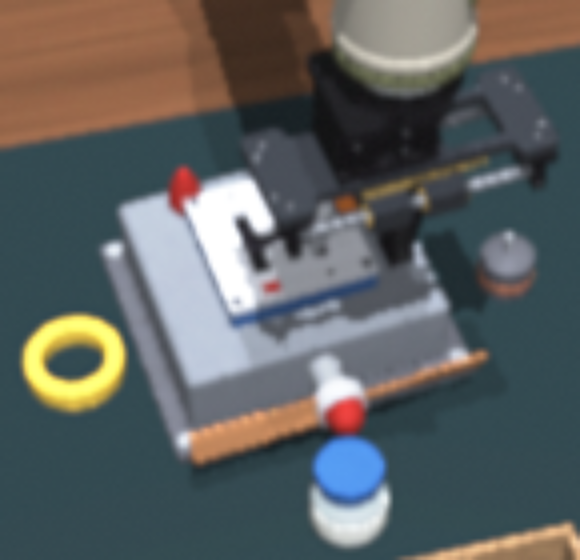

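The fingertips are at (400,240) in the crop, just in front of the knob at (345,203), and all the bystanders are clear. Now I'll push back toward neutral.

Emit:
arm_command(moves=[0.5, 0, 0, 0, 0.5, 0, 0, 0, 0.5, 0, 0, 0, 0.4, 0, 0, 0, 0.4, 0, 0, 0, 0.4, 0, 0, 0, 0.4, 0, 0, 0, 0.4, 0, 0, 0, 0.4, 0, 0, 0, 0.4, 0, 0, 0, 0.4, 0, 0, 0])

```text
time: 4.63
ee_pos: [0.6161, 0.0272, 0.1527]
eef_rot: [-0.056, 0.998, 0.0, 0.0]
ft_force: [3.4, 0.6, 1.8]
width: 0.0004
grip_force: 1.6
```

Emit:
arm_command(moves=[0.4, 0, 0, 0, 0.4, 0, 0, 0, 0.4, 0, 0, 0, 0.4, 0, 0, 0, 0.3, 0, 0, 0, 0.2, 0, 0, 0, 0, 0, 0, 0, 0, 0, 0, 0])

```text
time: 5.3
ee_pos: [0.5954, 0.0249, 0.1525]
eef_rot: [-0.056, 0.998, 0.0, -0.0]
ft_force: [2.1, 0.2, 0.9]
width: 0.0004
grip_force: 1.1
```

```bash
python3 -c "from h import *;st()"
```

```text
t 5.3 gb cm [2.63 5.23] z 15.25 y-axis off deg 0.04 tilt [-0.  0.] F gb [2.1 0. ] 0.9 w 0.0004476968417432098
```

Contact came with 2–3 N, as expected. I'll retreat, go round to the left side, and look.

Emit:
arm_command(moves=[-1.3, 0, 0, 0, -1.3, 0, 0, 0, -1.3, 0, 0, 0, 0, 2, 0, 0, 0, 2.5, 0, 0, 0, 2.3, 0, 0, 0, 1.5, 0, 0, 0, 0, 0, 0, 0, 0, 0, 0])

```text
time: 6.05
ee_pos: [0.6242, 0.1123, 0.1518]
eef_rot: [-0.057, 0.998, -0.0, -0.001]
ft_force: [-0.2, -1.6, -0.5]
width: 0.0004
grip_force: 0.0
```

```bash
python3 -c "
from h import *;st()
t=r.camera('top')[175:275,235:365,::-1];t=cv2.resize(t,None,fx=3,fy=3)
s=r.camera('scene')[150:290,195:340,::-1];s=cv2.resize(s,None,fx=2.8,fy=2.8)
h=max(len(t),len(s));p=lambda a:cv2.copyMakeBorder(a,0,h-len(a),0,0,0);cv2.imwrite('pics/c3.png',np.hstack([p(t),p(s)]))"
```

```text
t 6.05 gb cm [ 6.47 13.6 ] z 15.18 y-axis off deg 0.13 tilt [-0.002 -0.   ] F gb [-0.4 -1.6] -0.5 w 0.0003860308645120983
```

View pics/c3.png

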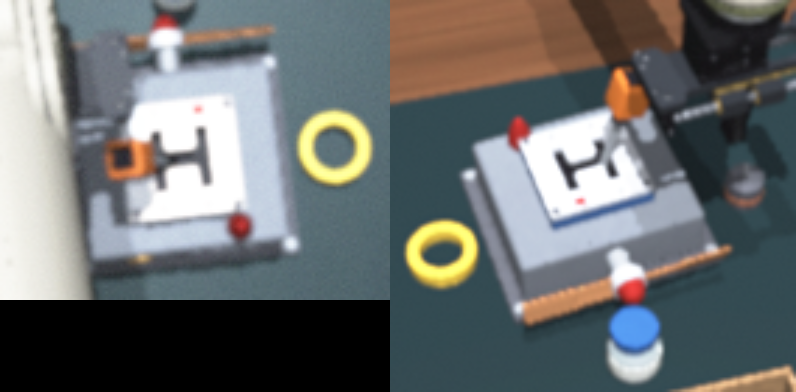

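Left panel: knob cap at (122,158), with the stem meeting the cross-passage. Right panel: knob at (628,95), leaning left. I'll check the numbers.

```bash
python3 -c "
from h import *
w=plane('top',235+122.5/3-.5,175+158.5/3-.5,.197);y=.111
M=np.array([[np.cos(y),np.sin(y)],[-np.sin(y),np.cos(y)]]);print(M@(w[:2]-[.575,-.03]))"
```

```text
[-0.00168596  0.05669206]
```

Neutral: fore is about -0.01. Move to x = 0 on the left side, then push right.

Emit:
arm_command(moves=[1.5, 0, 0, 0, 2, 0, 0, 0, 2, 0, 0, 0, 1, 0, 0, 0, 0, -1, 0, 0, 0, -1, 0, 0, 0, -1, 0, 0, 0, -0.5, 0, 0, 0, -0.5, 0, 0, 0, -0.5, 0, 0, 0, -0.5, 0, 0, 0, -0.5, 0, 0])

```text
time: 7.15
ee_pos: [0.5669, 0.0506, 0.1529]
eef_rot: [-0.056, 0.998, 0.001, 0.0]
ft_force: [-0.2, 5.2, 5.5]
width: 0.0007
grip_force: 3.1
```

Emit:
arm_command(moves=[0, -0.5, 0, 0, 0, -0.5, 0, 0, 0, -0.5, 0, 0, 0, -0.5, 0, 0, 0, -0.5, 0, 0, 0, -0.5, 0, 0, 0, -0.5, 0, 0, 0, -0.5, 0, 0, 0, -0.5, 0, 0, 0, -0.5, 0, 0, 0, -0.5, 0, 0, 0, 0, 0, 0])

```text
time: 8.15
ee_pos: [0.5726, -0.0065, 0.1524]
eef_rot: [-0.055, 0.998, -0.0, -0.0]
ft_force: [0.2, 2.3, 1.7]
width: 0.0002
grip_force: 1.1
```

```bash
python3 -c "from h import *;st()"
```

```text
t 8.15 gb cm [0.02 2.36] z 15.24 y-axis off deg -0.06 tilt [-0.    -0.001] F gb [0.5 2.2] 1.7 w 0.00024087338724483048
```

Emit:
arm_command(moves=[0, -0.5, 0, 0, 0, -0.5, 0, 0, 0, -0.5, 0, 0, 0, -0.5, 0, 0, 0, -0.5, 0, 0, 0, -0.4, 0, 0, 0, -0.4, 0, 0, 0, -0.2, 0, 0, 0, -0.1, 0, 0, 0, 0, 0, 0])

```text
time: 8.98
ee_pos: [0.5765, -0.0409, 0.1524]
eef_rot: [-0.056, 0.998, -0.0, -0.0]
ft_force: [-1.2, 1.4, -1.8]
width: 0.0005
grip_force: 1.1
```

```bash
python3 -c "
from h import *;st()
t=r.camera('top')[175:275,235:365,::-1];t=cv2.resize(t,None,fx=3,fy=3)
s=r.camera('scene')[150:290,195:340,::-1];s=cv2.resize(s,None,fx=2.8,fy=2.8)
h=max(len(t),len(s));p=lambda a:cv2.copyMakeBorder(a,0,h-len(a),0,0,0);cv2.imwrite('pics/c4.png',np.hstack([p(t),p(s)]))"
```

```text
t 8.9833 gb cm [ 0.03 -1.1 ] z 15.24 y-axis off deg 0.02 tilt [-0. -0.] F gb [-1.   1.5] -1.8 w 0.0004930695471909354
```

View pics/c4.png

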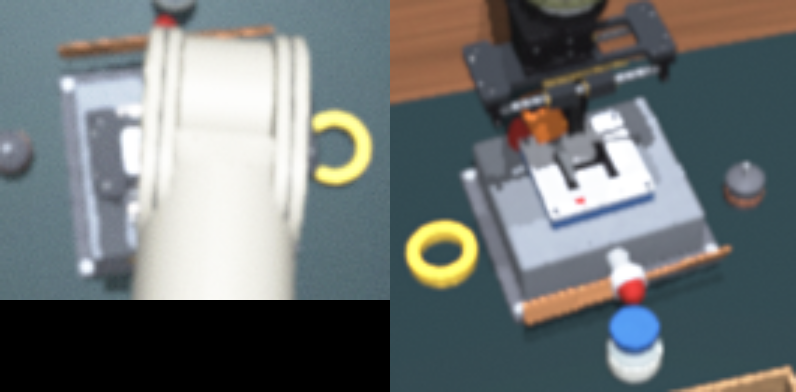

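The top view is hidden by the arm. The scene view shows the knob at (545,125), now on the right with the stem in the right column area. There is no stop force yet, so I'll nudge a little further.

Emit:
arm_command(moves=[0, -0.2, 0, 0, 0, -0.2, 0, 0, 0, 0, 0, 0])

```text
time: 9.33
ee_pos: [0.577, -0.0449, 0.1525]
eef_rot: [-0.056, 0.998, 0.0, -0.0]
ft_force: [-0.9, 3.0, -1.9]
width: 0.0003
grip_force: 1.4
```

Emit:
arm_command(moves=[0, 1, 0, 0, 0, 1.5, 0, 0, 0, 1.5, 0, 0, 1.5, 0, 0, 0, 2, 0, 0, 0, 2, 0, 0, 0, 2, 0, 0, 0, 0, 0, 0, 0, 0, 0, 0, 0])

```text
time: 10.08
ee_pos: [0.4981, -0.0131, 0.1532]
eef_rot: [-0.056, 0.998, 0.0, 0.001]
ft_force: [0.7, 0.1, -0.9]
width: 0.001
grip_force: 0.0
```

```bash
python3 -c "
from h import *;st()
t=r.camera('top')[175:275,235:365,::-1];t=cv2.resize(t,None,fx=3,fy=3)
s=r.camera('scene')[150:290,195:340,::-1];s=cv2.resize(s,None,fx=2.8,fy=2.8)
h=max(len(t),len(s));p=lambda a:cv2.copyMakeBorder(a,0,h-len(a),0,0,0);cv2.imwrite('pics/c5.png',np.hstack([p(t),p(s)]))"
```

```text
t 10.0833 gb cm [-7.46  2.54] z 15.32 y-axis off deg 0.03 tilt [0.002 0.   ] F gb [ 0.7 -0. ] -0.9 w 0.0009588036332504616
```

View pics/c5.png

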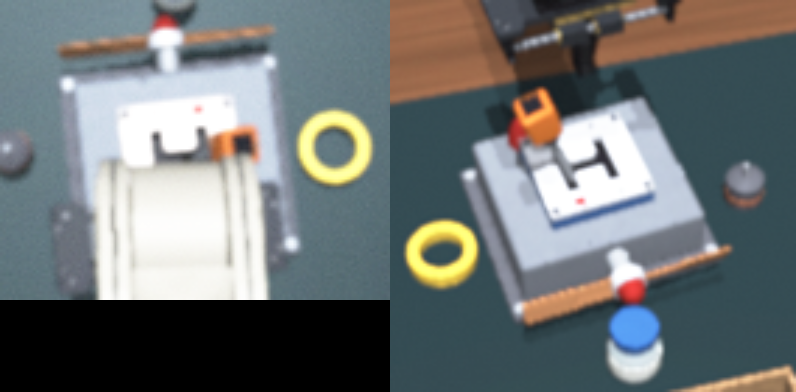

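The cap is at (245,145) in the top panel and (538,102) in the scene panel, so the lever is in the right column at neutral. Spinner is untouched. Go behind the knob and push forward.

Emit:
arm_command(moves=[0, -2.5, 0, 0, 0, -2.5, 0, 0, 0, -2.5, 0, 0, -1, 0, 0, 0, -1, 0, 0, 0, -1, 0, 0, 0, -0.6, 0, 0.1, 0, -0.5, 0, 0.1, 0, -0.5, 0, 0.1, 0, -0.5, 0, 0, 0, -0.5, 0, 0, 0, -0.5, 0, 0, 0])

```text
time: 11.18
ee_pos: [0.567, -0.0808, 0.1495]
eef_rot: [-0.056, 0.998, 0.0, -0.0]
ft_force: [-3.4, 0.4, 2.3]
width: 0.0001
grip_force: 1.9
```

Emit:
arm_command(moves=[-0.5, 0, 0.1, 0, -0.5, 0, 0.1, 0, -0.5, 0, 0.1, 0, -0.5, 0, 0, 0, -0.4, 0, 0, 0, -0.4, 0, 0, 0, 0, 0, 0, 0])

```text
time: 11.77
ee_pos: [0.5953, -0.0774, 0.1459]
eef_rot: [-0.056, 0.998, 0.0, -0.0]
ft_force: [-2.3, -0.0, -1.3]
width: 0.0005
grip_force: 1.1
```

```bash
python3 -c "from h import *;st()"
```

```text
t 11.7667 gb cm [ 1.5  -4.93] z 14.59 y-axis off deg 0.07 tilt [-0.001  0.   ] F gb [-2.3  0.2] -1.3 w 0.0004763477155946209
```

Expected home is around x = 1.95 cm. I'll creep forward until the stop is felt.

Emit:
arm_command(moves=[-0.2, 0, 0, 0, -0.2, 0, 0, 0, -0.1, 0, 0, 0, 0, 0, 0, 0])

```text
time: 12.1
ee_pos: [0.6, -0.0773, 0.1465]
eef_rot: [-0.056, 0.998, -0.0, 0.0]
ft_force: [-3.2, 0.1, -2.6]
width: 0.0005
grip_force: 1.5
```

Emit:
arm_command(moves=[-0.1, 0, 0, 0, -0.1, 0, 0, 0, -0.1, 0, 0, 0, 0, 0, 0, 0])

```text
time: 12.43
ee_pos: [0.6022, -0.077, 0.1462]
eef_rot: [-0.056, 0.998, 0.0, -0.001]
ft_force: [-7.1, 0.6, -1.6]
width: 0.0004
grip_force: 3.1
```

```bash
python3 -c "from h import *;st()"
```

```text
t 12.4333 gb cm [ 2.18 -4.98] z 14.62 y-axis off deg 0.03 tilt [-0.002  0.   ] F gb [-7.   1.4] -1.6 w 0.00039590819977836507
```

Emit:
arm_command(moves=[-0.1, 0, 0, 0, -0.1, 0, 0, 0, 0, 0, 0, 0, 0, 0, 0, 0])

```text
time: 12.77
ee_pos: [0.6037, -0.0773, 0.1461]
eef_rot: [-0.056, 0.998, -0.0, -0.001]
ft_force: [-8.3, -1.1, -1.8]
width: 0.0006
grip_force: 5.6
```

Emit:
arm_command(moves=[-0.15, 0, 0, 0, -0.15, 0, 0, 0, 0, 0, 0, 0, 0, 0, 0, 0])

```text
time: 13.1
ee_pos: [0.6057, -0.0771, 0.1456]
eef_rot: [-0.055, 0.998, -0.0, -0.003]
ft_force: [-12.1, -1.5, -1.9]
width: 0.0008
grip_force: 7.5
```

Force has climbed to 12 N, so the lever is against the stop. Back away, raise, go aside and look.

Emit:
arm_command(moves=[0.5, 0, 0, 0, 1, 0, 0, 0, 2, 0, 0, 0, 2, 0, 0, 0, 2, 0, 0, 0, 2, 0, -1, 0, 0, 2, -2, 0, 0, 3, -2, 0, 0, 3, -2, 0, 0, 3, -1, 0, 0, 3, 0, 0, 0, 3, 0, 0])

```text
time: 14.1
ee_pos: [0.4957, 0.0838, 0.2286]
eef_rot: [-0.056, 0.998, 0.001, 0.003]
ft_force: [0.9, 0.0, 0.7]
width: 0.0006
grip_force: 0.0
```

Emit:
arm_command(moves=[0, 3, 0, 0, 0, 3, 0, 0, 0, 3, 0, 0, 0, 3, 0, 0, 0, 3, 0, 0, 0, 3, 0, 0, 0, 3, 0, 0, 0, 3, 0, 0, 0, 0, 0, 0, 0, 0, 0, 0])

```text
time: 14.93
ee_pos: [0.4677, 0.3227, 0.227]
eef_rot: [-0.057, 0.998, 0.001, 0.001]
ft_force: [0.6, -0.8, 0.1]
width: 0.0003
grip_force: 0.0
```

```bash
python3 -c "
from h import *;st()
t=r.camera('top')[175:275,235:365,::-1];t=cv2.resize(t,None,fx=3,fy=3,interpolation=2)
s=r.camera('scene')[150:290,195:340,::-1];s=cv2.resize(s,None,fx=2.8,fy=2.8,interpolation=2)
h=max(len(t),len(s));p=lambda a:cv2.copyMakeBorder(a,0,h-len(a),0,0,0);cv2.imwrite('pics/c6.png',np.hstack([p(t),p(s)]))"
```

```text
t 14.9333 gb cm [-6.76 36.25] z 22.7 y-axis off deg 0.22 tilt [0.001 0.002] F gb [ 0.5 -0.9] 0.1 w 0.00034153748641889485
```

View pics/c6.png

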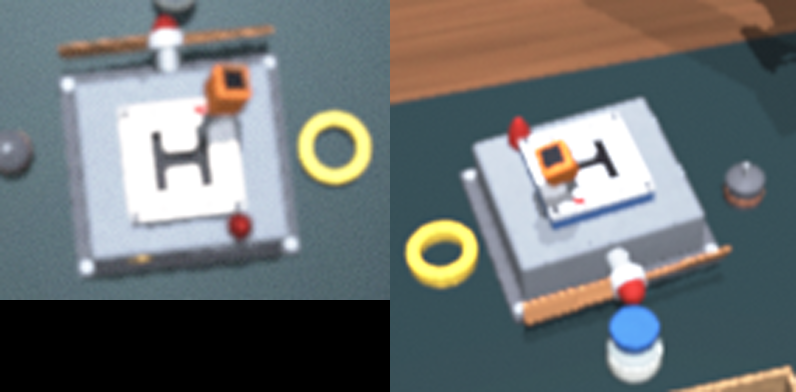

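The lever is in the right-forward slot, with the cap at (234,79) in the top panel and (549,155) in the scene panel, and the bystanders have not moved. I'll check the lean.

```bash
python3 -c "
from h import *
a=(235+234.5/3-.5,175+79.5/3-.5);b=(195+159.5/2.8-.5,150+155.5/2.8-.5);y=.111
k,e=tri(a,b)
M=np.array([[np.cos(y),np.sin(y)],[-np.sin(y),np.cos(y)]]);g=M@(k[:2]-[.575,-.03]);print(g,k[2],e,'fore',np.arctan2(g[0],k[2]-.02),'across',np.arcsin(-g[1]/.186))"
```

```text
[ 0.05862081 -0.05249383] 0.18766662656114952 0.0027126389548330554 fore 0.3363426366269429 across 0.2861124970621087
```

Fore is 0.336, fully home. The knob is down too: the cap is about 186 mm from the pivot.

```bash
python3 -c "
from bench import r;print(r.close_job())"
```

```text
the job is handed in; nothing more can be done
None
```

The gearbox is in third: the lever was pushed back to neutral, across to the right column and forward to its stop (measured lean 0.336 rad against 0.335 at the slot end), and the job was handed in with the arm clear and no bystander visibly moved.

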